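# Show the round-topped key tag to the house camera

## Task

Someone away from home wants to see, through the little white camera on the windowsill, which key is on the round-topped key tag. Draw that tag up out of the key rack and hold it up to the camera, round end up, key side square to the lens and centred in its view, with the middle of the tag about 15 cm in front of the lens. Finish while still holding it there, quite still, with nothing else supporting it; leave the other two tags standing in the rack and do not disturb the camera or the other things on the sill.

Things in the scene. Friction and masses are not known exactly. Their poses are not given: they have to be found in the camera images.
- tag_round: Plywood key tag standing in a rack slot, 10 mm thick (its x), 101 mm tall: a 50 mm wide board topped by a flat disc of 62 mm diameter, same thickness, centred 70 mm above the foot. A flat brass key shows on its +x face (key side), 22 to 60 mm above the foot, 3 mm proud (look only, no obstacle). 35 to 70 g. Origin: centre of the foot; z up to the top, y across. This is the tag to show.
- tag_mid (a point): The middle of the round-topped tag: on its centre line, 50 mm above its foot, mid-thickness. Same axes as the tag (x out of the key side, y across the width, z to the round end).
- tag_square: Plywood key tag standing in a rack slot, 10 mm thick (its x), 50 mm wide, 88 mm tall with a straight, square-cornered top. A flat brass key shows on its +x face (key side), 22 to 60 mm above the foot, 3 mm proud (look only, no obstacle). 35 to 70 g. Origin: centre of the foot; z up to the top, y across. To be left in the rack.
- tag_gable: Plywood key tag standing in a rack slot, 10 mm thick (its x), 50 mm wide, 100 mm tall, with a pointed gable top like a house. A flat brass key shows on its +x face (key side), 22 to 60 mm above the foot, 3 mm proud (look only, no obstacle). 35 to 70 g. Origin: centre of the foot; z up to the top, y across. To be left in the rack.
- rack: Fixed wooden key rack, 50 (x) by 270 (y) by 28 mm high, three slots 20 mm deep at y = -90, 0, +90 mm, each about 12 by 53 mm, long side along y. A tag stands loosely in each (about 1 mm play a side), in any order, foot 8 mm above the sill, key side towards the rack's +x. Origin: centre of the underside.
- camera: White house camera: fixed round foot of 90 mm diameter, 18 mm post, thin mast and 64 mm ball head. The head's height and downward tilt differ each time and stay as set unless pushed. Origin: centre of the foot's underside. It looks towards its -x, the robot's side.
- lens (a point): Centre of the lens, on the front of the camera's black 40 mm snout, 34 mm from the ball's centre, 0.25 to 0.32 m above the sill. It looks along its own -x, 0.15 to 0.5 rad below level; y is level across the picture, z up in the picture. A tag shown squarely, key side to the lens and round end up, has its axes parallel to these.
- mug: Blue enamel mug, 82 mm diameter, 88 mm high, handle at its +y, with pens standing up to about 155 mm. Bystander. Origin: centre of the underside.
- case: Black hard glasses case, 62 by 160 (along y) by 40 mm high, between rack and camera. Bystander. Origin: centre of the underside.
- clip: Grey plastic spring clip lying flat, 26 by 70 (along y) by 24 mm high. Bystander. Origin: centre of the underside.
- key_peg: Fixed upright wooden peg, 16 mm diameter, 89 mm high, on an 80 mm square foot, with a steel key ring round it. Bystander. Origin: centre of the underside.
- phone_stand: Orange silicone phone stand, empty, 85 by 75 by 110 mm high. Bystander. Origin: centre of the underside.
- plant: Small plant in a terracotta pot, 116 mm diameter, pot 100 mm high, leaves to 170 mm. Bystander. Origin: centre of the underside.
- torch: Dark metal torch lying along its y, 135 mm long, 42 mm at the head. Bystander. Origin: under its middle, at the height of the sill.
Things that resemble listed ones, but are neither listed nor needed, are in the scene too. Leave any purple look-alike of the tag_round alone.

How it is judged:
On the way:
1. the round-topped tag is drawn clear of the rack, held by the fingers (height (world z) of tag_round above 0.05 m and contact force between the fingers and tag_round above 0.5 N and contact force between tag_round and rack below 0.05 N), for 0.2 s.
At the end, for the whole second after the job is handed in: Fingers hold the round-topped tag still, touching nothing else: its middle 115-185 mm before the lens, within 25 mm of its axis each way, key side to the lens, round end up, square and level to 0.2 rad. Other tags stand in the rack (15 mm), lens unmoved (12 mm), bystanders within 30 mm (x of tag_mid in the frame of lens between -0.185 and -0.115 m and y of tag_mid in the frame of lens between -0.025 and 0.025 m and z of tag_mid in the frame of lens between -0.025 and 0.025 m and x of lens in the frame of tag_mid above 0.09 m and angle between the x axis of tag_mid and the x axis of lens, either way round below 0.2 rad and angle between the y axis of tag_mid and the y axis of lens, either way round below 0.2 rad and angle between tag_mid's own z axis and vertical below 1 rad and contact force between the fingers and tag_round above 0.5 N and height (world z) of tag_mid above 0.14 m and contact force between tag_round and rack below 0.05 N and contact force between tag_round and camera below 0.05 N and linear speed of tag_round below 0.03 m/s and angular speed of tag_round below 0.2 rad/s and distance of each of tag_square, tag_gable from where it was at the start of the episode below 0.015 m and angle between each of tag_square, tag_gable's own z axis and vertical below 0.3 rad and distance of each of mug, case, clip, phone_stand, plant, torch from where it was at the start of the episode below 0.03 m and distance of lens from where it was at the start of the episode below 0.012 m); the arm keeps its last pose, push and grip.
It fails at once if one of the other tags is pulled out or knocked over (distance of any of tag_square, tag_gable from where it was at the start of the episode above 0.03 m).
It fails at once if the camera is pushed out of its setting (distance of lens from where it was at the start of the episode above 0.02 m).
It fails at once if a bystander is shoved or knocked over (distance of any of mug, case, clip, phone_stand, plant, torch from where it was at the start of the episode above 0.04 m).
It also fails if it takes over 35 s, if anything falls off the work surface, if the arm or the gripper's body presses on something with over 40 N, if the wrist force passes 120 N, or if a joint passes its speed limit or range.

## Robot

A 6-joint arm with a two-finger parallel gripper is mounted at the origin on the work surface. World frame = base frame: x ahead of the robot, y to its left, z up, the work surface at z = 0. Lengths are in m, angles in rad, forces in N, time in s.
With the tool pointing down it reaches from about 0.325 to 0.85 m from the base axis. Payload 4.4 kg.
Tool frame: the origin (TCP) lies midway between the tips of the shut fingers; the grasp point (between the pads) lies 19 mm behind it (ctrl.grip_point_offset is the distance from the TCP to the grasp point, in m); z points along the fingers, y is the line along which they close (so a half turn about z gives the same grasp; the last joint's range is limited). The gripper opens to 94 mm and grips with 3 to 60 N. Pads are 16 mm wide; open, the fingers measure 119 mm over their backs; the gripper's body (75 mm by 177 mm) begins 78 mm behind the grasp point.
Start: joints at [-1.47, 0.207, 1.542, -0, 1.393, -0.15], TCP at [0.143, -0.557, 0.205] pointing down, gripper open.
Joint ranges: [-2.73, 2.73], [-0.86, 2.22], [0.23, 2.46], [-1.11, 4.25], [0.08, 2.63], [-2.82, 2.82]. Speed limits (rad/s): [2.79, 2.79, 3.14, 3.14, 3.14, 3.14].

## Interface

Orientations are given as [roll, pitch, yaw] about the fixed x, y, z axes, in that order (R = Rz(yaw) Ry(pitch) Rx(roll)).
In Python, from station import ctrl gives the robot as it stands. The module is installed in compiled form; this text tells all that it offers.
- The arm moves only by the tool move_arm, never from a script. Its argument "steps" is a list of rows, each a list of 6 numbers: the shift along the world's x, y, z in mm, then the turn, a rotation vector about the world's x, y, z in degrees. A call has 1 to 12 rows; each row shifts and turns the commanded pose from where the row before left it; what a row does not reach is not made up. A row lasts 1/10 s, in which the tool goes at most 50 mm and 8.59 degrees, less where a joint would pass 70% of its speed; a pose out of reach is approached as far as the arm can. A call with a gripper value outside its range is refused whole. "grip" is the closure, from 0 (fully open) to 1 (shut), set as the call begins (left out, the last holds). The fingers move at their own pace and stop on an object; "grip_force" is the grip in N (left out, the last holds). Time passes only in rows, so rows that do not move let the fingers close. It gives the time, the measured TCP pose, the force, the opening and the grip force at its end, in the units of the state.
- ctrl.get_obs(): the state, without advancing time (a new reading comes with each control period).
- ctrl.read_camera(name): name is "scene" or "top" or "wrist"; returns (picture, depth): 400x640x3 uint8, red, green, blue; 400x640 float32, m along the optical axis (not along the pixel's ray), 0 where there is no reading.
- ctrl.camera_info(name): a dict with "fx", "fy", "cx", "cy" (pixels), "D" ([k1, k2, p1, p2, k3] as OpenCV has them; the pictures are not rectified), "rvec" (rotation vector, rad) and "tvec" (3), from world to camera coordinates, as OpenCV has them. Camera axes: x right, y down, z forward; pixel columns grow to the right and rows downward; lengths in m; the calibration is good to about 2 mm. A picture is of the moment at which its call begins: read the wrist's pose just before it. camera_info takes no time and is no camera call; for the wrist camera it gives the pose at the moment of the call.
- ctrl.close_job(): hands the job in; it is judged then, once.
Trained networks look in the newest picture that a camera, given by its name, has taken for a name from the list of things; names that differ only in an ending like _2 or _b are one class to them, and where a whole thing is asked for, a point or a joint stands for the part that bears it (a point fixed in the world has none). Each returns a list of dicts, best first, with "conf" (0 to 1); they miss things now and then, are a little off and sometimes report something else, mostly with a low value. They report only what shows in the picture. A call takes as long as a camera call. They do not tell look-alikes from the thing itself.
- ctrl.recognise(query, camera): "position" ([x, y, z] in m, in world coordinates, good to about 4 mm: the middle of the surface that is visible of it).
The state is a dict: "clock": time; "joint_pos": joint angles; "qvel": joint speeds; "tau": joint torques, N m; "tcp_pos": TCP position; "tcp_rot": TCP orientation; "wrist_force": force on the tool from outside, world axes, zero at the start; "wrist_torque": the same for the moment, N m; "width": finger opening in m; "finger_force": force on a finger pad.
Only numpy, scipy, OpenCV 4.12 (cv2) and the standard library are available. Lean on these libraries where they do the work, as an engineer would, in place of code of your own. Each camera call takes 0.05 s, during which the arm holds its last target. There are 200 camera calls.

## Working session

There is one attempt and no reset: what is moved stays moved. The work goes in short steps, Python scripts to look and compute and a tool call to move; the robot and the scene stay as the last step left them, time stands still between calls to the robot, and variables do not carry over. Pictures are saved under pics/ and viewed, at most 10 in all, crops included, and the job is handed in when it is done.

Besides the shell and the picture viewer there is one more tool, called after "Emit:" as name(argument=value, ...) on one line, values as JSON. move_arm: Moves the arm, as the interface text tells. Its arguments: {"type":"object","properties":{"steps":{"type":"array","items":{"type":"array","items":{"type":"number"}}},"grip":{"type":"number"},"grip_force":{"type":"number"}},"required":["steps"]}

```bash
mkdir -p pics; cat > h.py <<'E'
import numpy as np, cv2
from scipy.spatial.transform import Rotation as Ro
from station import ctrl
def cam(n):
    i=ctrl.camera_info(n); K=np.array([[i['fx'],0,i['cx']],[0,i['fy'],i['cy']],[0,0,1]]);D=np.array(i['D'],float)
    R=cv2.Rodrigues(np.array(i['rvec'],float))[0];t=np.array(i['tvec'],float).reshape(3);return K,D,R,t
def cloud(n,dep,c=None):
    K,D,R,t=c or cam(n);h,w=dep.shape
    u,v=np.meshgrid(np.arange(w),np.arange(h))
    p=cv2.undistortPoints(np.stack([u,v],-1).reshape(-1,1,2).astype(np.float64),K,D).reshape(h,w,2)
    P=np.concatenate([p,np.ones((h,w,1))],-1)*dep[...,None]
    W=(P-t)@R; W[dep<=0]=np.nan; return W
def shot(n,f):
    c=cam(n);im,d=ctrl.read_camera(n);cv2.imwrite('pics/'+f,im[...,::-1]);W=cloud(n,d,c);np.save(f[:-4]+'.npy',W);return im,W
def proj(n,P):
    K,D,R,t=cam(n);return cv2.projectPoints(np.atleast_2d(P).astype(float),cv2.Rodrigues(R)[0],t,K,D)[0].reshape(-1,2)
E
python3 - <<'E'
from h import *
o=ctrl.get_obs();print(o['clock'],o['tcp_pos'],o['tcp_rot'],o['width'])
for n in['scene','top']:
    shot(n,n+'0.png')
    for q in['tag_round','tag_square','tag_gable','rack','camera','lens','case','mug','clip','key_peg','phone_stand','plant','torch']:
        r=ctrl.recognise(q,n)
        print(n,q,[(round(x['conf'],2),np.round(x['position'],3).tolist()) for x in r[:3]])
E
```

```text
0.0 [ 0.14262217 -0.55621082  0.20430013] [-3.13938966e+00 -3.59580144e-04  2.50803599e-01] 0.09380079795420702
scene tag_round [(0.76, [0.522, -0.126, 0.08]), (0.71, [0.613, -0.165, 0.064])]
scene tag_square [(0.63, [0.51, -0.036, 0.073])]
scene tag_gable [(0.57, [0.51, 0.057, 0.069]), (0.4, [0.532, 0.351, 0.014])]
scene rack [(0.76, [0.525, -0.023, 0.031])]
scene camera [(0.74, [0.804, 0.08, 0.192])]
scene lens [(0.55, [0.8, 0.084, 0.327])]
scene case [(0.68, [0.515, -0.125, 0.079]), (0.58, [0.634, 0.047, 0.038])]
scene mug [(0.74, [0.504, -0.381, 0.061])]
scene clip [(0.79, [0.652, 0.232, 0.018])]
scene key_peg [(0.65, [0.533, 0.352, 0.015])]
scene phone_stand [(0.7, [0.733, 0.344, 0.009]), (0.64, [0.799, 0.08, 0.195])]
scene plant [(0.61, [0.737, -0.35, 0.099]), (0.32, [0.731, 0.344, 0.007])]
scene torch [(0.69, [0.351, 0.411, 0.034])]
top tag_round [(0.66, [0.516, -0.126, 0.096]), (0.53, [0.604, -0.164, 0.085])]
top tag_square [(0.65, [0.505, -0.038, 0.086])]
top tag_gable [(0.69, [0.508, 0.048, 0.09])]
top rack [(0.83, [0.505, -0.035, 0.028])]
top camera [(0.87, [0.785, 0.069, 0.095])]
top lens [(0.8, [0.78, 0.071, 0.333]), (0.66, [0.504, -0.036, 0.027]), (0.57, [0.785, 0.071, 0.094])]
top case [(0.79, [0.635, 0.028, 0.04])]
top mug [(0.98, [0.496, -0.387, 0.05]), (0.64, [0.506, -0.038, 0.088]), (0.51, [0.504, -0.033, 0.028])]
top clip [(0.6, [0.639, 0.232, 0.012]), (0.51, [0.781, 0.072, 0.332])]
top key_peg [(0.88, [0.522, 0.35, 0.012])]
top phone_stand [(0.82, [0.725, 0.336, 0.036])]
top plant [(0.83, [0.725, -0.358, 0.103]), (0.47, [0.778, 0.071, 0.331])]
top torch [(0.75, [0.342, 0.412, 0.035])]
```

View pics/scene0.png

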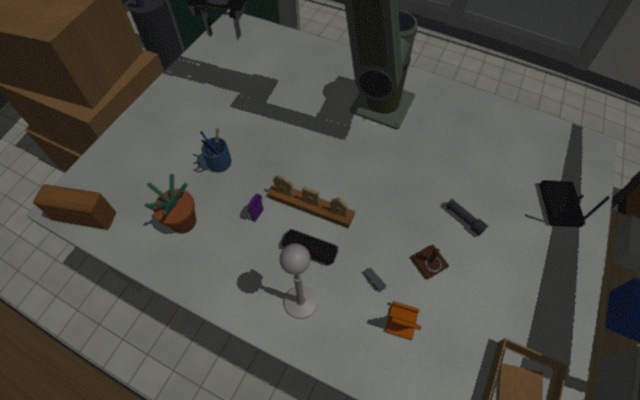

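View pics/top0.png

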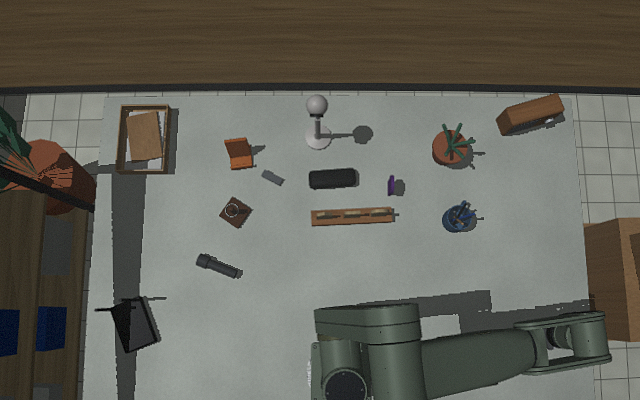

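The scene picture shows the rack at about (310,200) with its round tag at the left (283,186). The purple look-alike is at (255,207) and the camera head at (295,260). The top picture shows the rack at (352,216) and the camera head at (317,105). Next I measure the tags and the camera from the clouds.

```bash
python3 - <<'E'
from h import *
from scipy.optimize import least_squares
for f in['top0.npy','scene0.npy']:
    W=np.load(f).reshape(-1,3);W=W[~np.isnan(W[:,0])]
    r=W[(abs(W[:,0]-.515)<.07)&(abs(W[:,1]+.036)<.17)&(W[:,2]>.015)]
    for lo,hi in[(.02,.034),(.06,.13)]:
        q=r[(r[:,2]>lo)&(r[:,2]<hi)]
        if lo<.05:
            b=cv2.minAreaRect(q[:,:2].astype(np.float32)*1000);print(f,'rack',b,len(q))
        else:
            for y in(-.126,-.037,.05):
                s=q[abs(q[:,1]-y)<.04]
                if len(s)>5:
                    print(' tag',y,len(s),s.mean(0).round(4),s.min(0).round(4),s.max(0).round(4), 'top',s[s[:,2]>s[:,2].max()-.012].mean(0).round(4),np.degrees(np.arctan(np.polyfit(s[:,1],s[:,0],1)[0])).round(1))
    h=W[(abs(W[:,0]-.79)<.08)&(abs(W[:,1]-.075)<.08)&(W[:,2]>.25)]
    g=least_squares(lambda p:np.linalg.norm(h-p[:3],axis=1)-.032,[.79,.075,.30],loss='soft_l1',f_scale=.003)
    print(' ball',g.x,len(h),g.cost,h.min(0),h.max(0))
    b=W[(abs(W[:,0]-.79)<.12)&(abs(W[:,1]-.075)<.12)&(W[:,2]>.006)&(W[:,2]<.03)]
    print(' foot',len(b),b.min(0),b.max(0))
E
```

```text
top0.npy rack ((523.138916015625, -37.79661560058594), (94.22261810302734, 267.2428283691406), 6.514695644378662) 829
 tag -0.126 101 [ 0.5152 -0.1263  0.0942] [ 0.5068 -0.1652  0.0608] [ 0.5847 -0.0963  0.116 ] top [ 0.5135 -0.1244  0.1086] -22.4
 tag -0.037 74 [ 0.5076 -0.0387  0.0892] [ 0.5026 -0.0648  0.0626] [ 0.5143 -0.0149  0.1047] top [ 0.5086 -0.039   0.0971] -2.0
 tag 0.05 74 [0.5032 0.0495 0.0905] [0.4987 0.0261 0.0652] [0.5101 0.0748 0.1134] top [0.5047 0.0501 0.1056] -2.0
 ball [0.78814043 0.07311366 0.30852759] 406 0.001131126207872814 [0.74920977 0.04128836 0.28318058] [0.81561727 0.10255106 0.34713636]
 foot 663 [ 0.67137323 -0.04492347  0.00600018] [0.90992683 0.1940688  0.02953336]
scene0.npy rack ((516.3641967773438, -36.38470458984375), (85.13060760498047, 275.4204406738281), 11.037175178527832) 948
 tag -0.126 224 [ 0.5191 -0.1268  0.0883] [ 0.5026 -0.1645  0.0603] [ 0.5849 -0.0955  0.1142] top [ 0.5126 -0.125   0.1075] -27.0
 tag -0.037 169 [ 0.5102 -0.0355  0.0845] [ 0.5    -0.0621  0.0603] [ 0.517  -0.0109  0.1021] top [ 0.5085 -0.0367  0.0968] -3.2
 tag 0.05 168 [0.5053 0.0552 0.0846] [0.4945 0.0292 0.0606] [0.5116 0.0783 0.1094] top [0.5036 0.0538 0.103 ] -4.6
 ball [0.78846811 0.07551749 0.31029204] 833 0.0007410135918758773 [0.75078627 0.04698545 0.30010851] [0.82141476 0.10744019 0.34475563]
 foot 756 [ 0.67096696 -0.04492891  0.00600165] [0.90456341 0.19197157 0.0298546 ]
```

Emit:
move_arm(steps=[[20,50,30,0,0,8],[20,50,30,0,0,8],[20,40,30,0,0,8],[20,40,10,0,0,8],[20,40,0,0,0,8],[20,40,0,0,0,8],[10,40,0,0,0,8],[10,40,0,0,0,8]], grip=0.5)

```text
clock: 2.2
tcp_pos: [0.274, -0.2371, 0.2921]
tcp_rot: [3.141, 0.0, 1.373]
wrist_force: [0.7, -0.3, -0.6]
width: 0.0468
finger_force: 0.0
```

Emit:
move_arm(steps=[[10,40,20,0,-8,0],[10,40,20,0,-8,0],[10,40,10,0,-8,0],[10,40,0,0,-8,0],[10,40,0,0,-8,0],[10,40,0,0,0,8],[0,0,0,0,0,6]])

```text
clock: 2.9
tcp_pos: [0.3872, -0.0174, 0.3461]
tcp_rot: [2.497, -0.143, 1.69]
wrist_force: [-0.1, -0.1, 0.7]
width: 0.0473
finger_force: 0.0
```

```bash
python3 - <<'E'
from h import *
print(ctrl.get_obs()['tcp_rot'])
im,W=shot('wrist','w1.png')
print(cam('wrist')[2][2], -cam('wrist')[2].T@cam('wrist')[3])
for q in['lens','camera','tag_round']:
    for x in ctrl.recognise(q,'wrist')[:3]:print(q,x['conf'],np.round(x['position'],4),proj('wrist',x['position']))
E
```

```text
[ 2.49687283 -0.14252907  1.68957902]
[ 0.59324098 -0.06226046 -0.80261372] [0.27592164 0.0129238  0.49751784]
camera 0.69 [0.7766 0.0711 0.2538] [[480.64431714 136.38661775]]
tag_round 0.97 [ 0.5999 -0.163   0.0618] [[317.72729002 274.81616741]]
tag_round 0.75 [ 0.5111 -0.124   0.0909] [[281.8773096  265.70284347]]
```

View pics/w1.png

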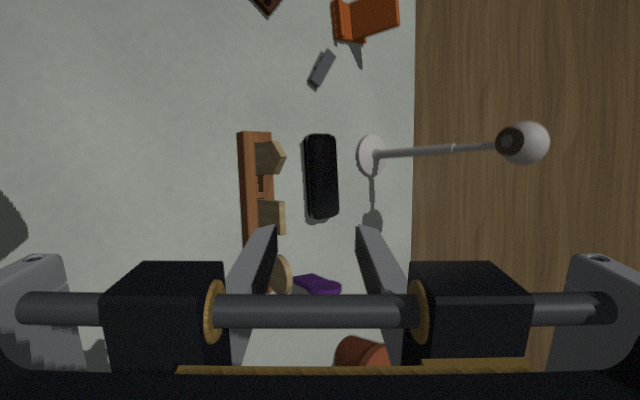

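The wrist picture shows the black snout at (510,142) on the white ball at (525,142). The round tag is at (282,270), partly behind a finger, and the purple one is at (318,284).

```bash
python3 - <<'E'
from h import *
from scipy.optimize import least_squares
def an(im,W,cc):
    m=np.linalg.norm(W-[.788,.0745,.309],axis=2)<.06; g=im.max(2)
    ball=W[m&(g>110)];sn=m&(g<85)
    f=least_squares(lambda p:np.linalg.norm(ball-p[:3],axis=1)-.032,[.788,.0745,.309],loss='soft_l1',f_scale=.002).x
    P=W[sn];c=np.median(P,0);P=P[np.linalg.norm(P-c,axis=1)<.025]
    w,v=np.linalg.eigh(np.cov((P-P.mean(0)).T));n=v[:,0]*np.sign(-v[0,0])
    print('ball',f.round(4),len(ball),'snout',len(P),P.mean(0).round(4),'n',n.round(3),'rms',w[0]**.5)
    ys,xs=np.nonzero(sn);print('px',xs.mean(),ys.mean(),xs.min(),xs.max(),ys.min(),ys.max())
    d=P.mean(0)-f;print('dist',np.linalg.norm(d));
    for a in(d/np.linalg.norm(d),n):print(' tilt',np.arcsin(-a[2]).round(3),'yaw',np.arctan2(-a[1],-a[0]).round(3))
    if 1: cv2.imwrite('pics/crop.png',cv2.resize(im[90:200,450:590,::-1],None,fx=5,fy=5,interpolation=cv2.INTER_CUBIC))
im=cv2.imread('pics/w1.png')[...,::-1];W=np.load('w1.npy');an(im,W,None)
E
```

```text
ball [0.7928 0.0726 0.3092] 525 snout 821 [0.7622 0.0681 0.3059] n [-0.96  -0.265 -0.094] rms 0.00413808353990843
px 511.43500866551125 147.15424610051994 481 545 124 166
dist 0.031130421949697767
 tilt 0.106 yaw 0.147
 tilt 0.094 yaw 0.269
```

View pics/crop.png

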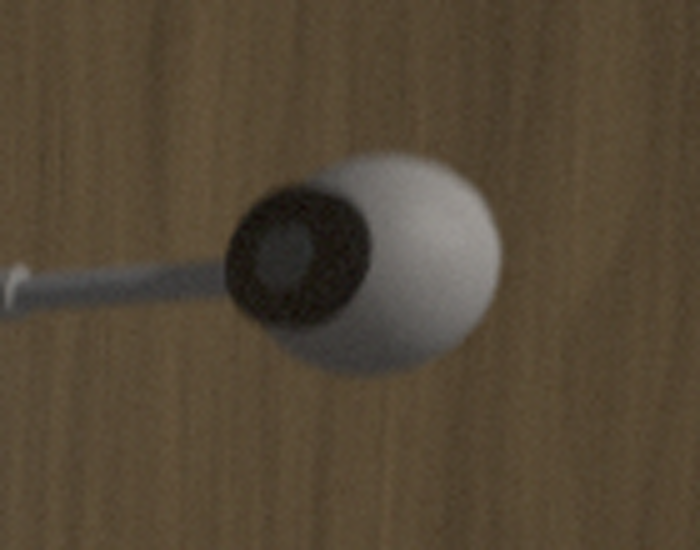

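Emit:
move_arm(steps=[[40,15,10,0,-8,0],[40,15,10,0,-8,0],[40,15,10,0,0,0],[40,15,5,0,0,0],[30,10,0,0,0,0],[20,0,0,0,0,0],[0,0,0,0,0,0]])

```text
clock: 3.8
tcp_pos: [0.5984, 0.0441, 0.3812]
tcp_rot: [2.219, -0.111, 1.702]
wrist_force: [0.3, 1.1, 0.2]
width: 0.0466
finger_force: 0.0
```

```bash
python3 - <<'E'
from h import *
im,W=shot('wrist','w2.png')
u,v=proj('wrist',[.789,.074,.309])[0].astype(int);print(u,v)
x0=max(0,min(u-80,480));y0=max(0,min(v-60,280));print('crop origin',x0,y0)
cv2.imwrite('pics/crop2.png',cv2.resize(im[y0:y0+120,x0:x0+160,::-1],None,fx=5,fy=5,interpolation=cv2.INTER_CUBIC))
np.savez('w2c.npz',*cam('wrist'))
E
```

```text
364 180
crop origin 284 120
```

View pics/crop2.png

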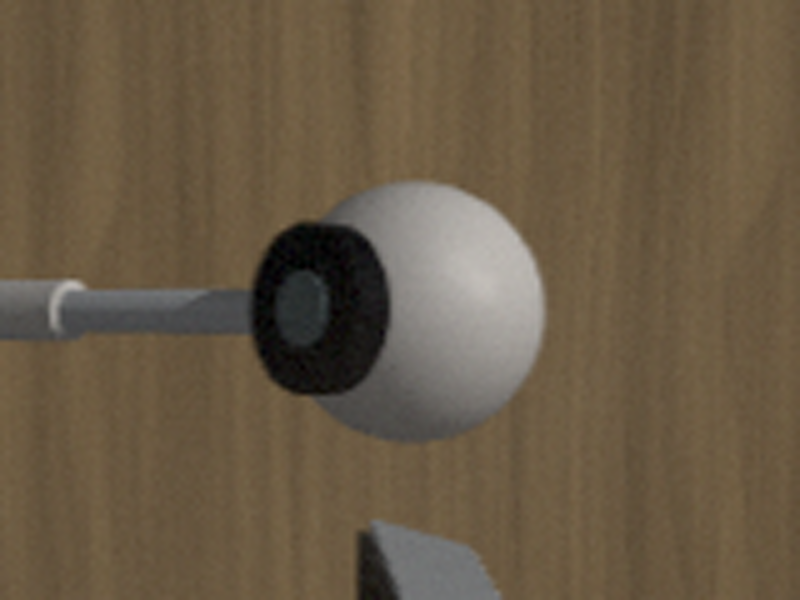

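Crop 2 shows the ball centred at about (415,311) and the lens glass at about (302,309), which is picture pixels (367,182) and (344,182). I solve for the lens direction.

```bash
python3 - <<'E'
from h import *
from scipy.optimize import least_squares
z=np.load('w2c.npz');K,D,R,t=[z[k] for k in z.files]
pj=lambda P:cv2.projectPoints(np.atleast_2d(P).astype(float),cv2.Rodrigues(R)[0],t,K,D)[0].reshape(-1,2)
W=np.load('w2.npy');im=cv2.imread('pics/w2.png')
m=(np.linalg.norm(W-[.789,.074,.309],axis=2)<.045)&(im.max(2)>115);b=W[m]
C=least_squares(lambda p:np.linalg.norm(b-p,axis=1)-.032,[.789,.074,.309],loss='soft_l1',f_scale=.002).x
print('ball',C,len(b),pj(C), 'cam',-R.T@t)
d=lambda a:np.array([-np.cos(a[0])*np.cos(a[1]),-np.cos(a[0])*np.sin(a[1]),-np.sin(a[0])])
off=np.array([344.4,181.8])-[367,182.2]
for C0 in(C,np.array([.789,.074,.309])):
    s=least_squares(lambda a:(pj(C0+.034*d(a))-pj(C0)).ravel()-off,[.3,.05]);print('tilt,yaw',s.x,s.cost)
    s2=[least_squares(lambda a:(pj(C0+.034*d(a))-pj(C0)).ravel()-off-e,[.3,.05]).x-s.x for e in([1,0],[0,1])];print(s2)
    dd=d(s.x);L=C0+.034*dd;print('lens',L,'mid',L+.15*dd)
g=(np.linalg.norm(W-L,axis=2)<.03)&(im.max(2)<70);P=W[g];print('snout med',np.median(P,0),len(P))
# tag & rack from this view too
print(im.shape)
E
```

```text
ball [0.79273425 0.07270256 0.30892132] 1144 [[366.09103878 181.95133654]] cam [0.44919913 0.08070696 0.49618009]
tilt,yaw [ 0.37716687 -0.03301546] 0.0
[array([-5.61964706e-02,  2.50317902e-05]), array([-0.00030523,  0.03692223])]
lens [0.76114127 0.073746   0.29639953] mid [0.6217605  0.07834939 0.24115633]
tilt,yaw [ 0.3619776  -0.03108636] 4.0389678347315804e-28
[array([-0.05496148,  0.00012927]), array([-0.00023112,  0.03634966])]
lens [0.75721862 0.07498829 0.29695977] mid [0.61700664 0.07934837 0.24384112]
snout med [0.75966324 0.0743837  0.30459634] 796
(400, 640, 3)
```

```bash
python3 - <<'E'
from h import *
o=ctrl.get_obs();R0=Ro.from_euler('xyz',o['tcp_rot']);T=Ro.from_euler('xyz',[np.pi,0,1.62])
print(np.degrees((T*R0.inv()).as_rotvec()),o['tcp_pos'],1000*(np.array([.513,-.125,.20])-o['tcp_pos']))
E
```

```text
[-10.60708021  52.01190247  -1.42300882] [0.59743176 0.04400829 0.38091561] [ -84.43175567 -169.00828862 -180.91560851]
```

Emit:
move_arm(steps=[[-12,-24,-10,-1.515,7.43,-0.2],[-12,-24,-20,-1.515,7.43,-0.2],[-12,-24,-30,-1.515,7.43,-0.2],[-12,-24,-30,-1.515,7.43,-0.2],[-12,-24,-30,-1.515,7.43,-0.2],[-12,-24,-30,-1.515,7.43,-0.2],[-12,-25,-31,-1.515,7.43,-0.2],[0,0,0,0,0,0],[0,0,0,0,0,0]])

```text
clock: 4.75
tcp_pos: [0.5123, -0.1247, 0.1998]
tcp_rot: [3.141, -0.003, 1.619]
wrist_force: [-1.0, 0.2, -0.0]
width: 0.0471
finger_force: 0.0
```

```bash
python3 - <<'E'
from h import *
o=ctrl.get_obs();R0=Ro.from_euler('xyz',o['tcp_rot']);T=Ro.from_euler('xyz',[np.pi,0,1.62])
print(o['tcp_pos'],np.degrees((T*R0.inv()).as_rotvec()))
im,W=shot('wrist','w3.png')
for x in ctrl.recognise('tag_round','wrist'):print(x)
P=W.reshape(-1,3);P=P[~np.isnan(P[:,0])]
s=P[(abs(P[:,0]-.513)<.025)&(abs(P[:,1]+.125)<.038)&(P[:,2]>.05)&(P[:,2]<.125)]
print(len(s),s.min(0),s.max(0));
for a in np.arange(.05,.115,.01):
    q=s[(s[:,2]>=a)&(s[:,2]<a+.01)]
    if len(q):print(a.round(2),len(q),q.mean(0).round(4),q.min(0).round(4),q.max(0).round(4))
E
```

```text
[ 0.51230059 -0.12473167  0.19977473] [-0.16701599  0.01866334  0.06427287]
{'position': [0.5127, -0.1162, 0.1043], 'conf': 0.63}
{'position': [0.7842, 0.0627, 0.0103], 'conf': 0.62}
{'position': [0.6065, -0.1617, 0.0715], 'conf': 0.55}
741 [ 0.50911079 -0.15798112  0.06016998] [ 0.52316473 -0.09822461  0.11019946]
0.06 38 [ 0.522  -0.1273  0.066 ] [ 0.5212 -0.1374  0.0602] [ 0.5232 -0.119   0.069 ]
0.07 11 [ 0.5139 -0.0985  0.0776] [ 0.5091 -0.0988  0.0766] [ 0.5187 -0.0982  0.0786]
0.08 44 [ 0.5139 -0.101   0.0858] [ 0.5092 -0.158   0.0807] [ 0.5187 -0.0986  0.09  ]
0.09 143 [ 0.5148 -0.1186  0.0955] [ 0.5093 -0.158   0.0901] [ 0.5215 -0.1002  0.1   ]
0.1 501 [ 0.5151 -0.1275  0.1061] [ 0.5097 -0.1515  0.1   ] [ 0.5209 -0.107   0.1099]
0.11 4 [ 0.5116 -0.1284  0.1101] [ 0.5107 -0.1304  0.1101] [ 0.5126 -0.1269  0.1102]
```

View pics/w3.png

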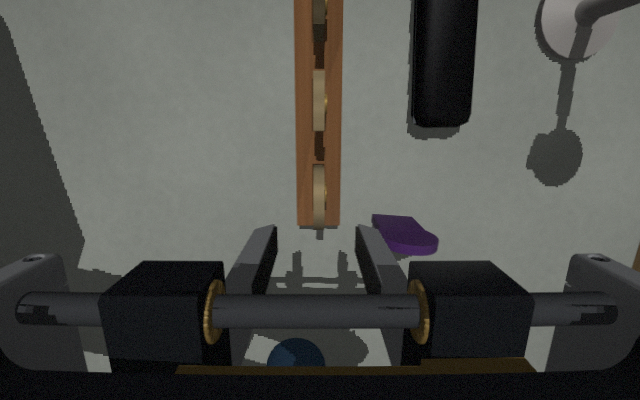

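The picture shows the round tag at (319,195), lying between the fingers, and the purple one well clear at (405,235). The tag centre is about (0.515, -0.128), so I descend and grasp.

Emit:
move_arm(steps=[[2.5,-3.3,-30,0,0,0],[0,0,-30,0,0,0],[0,0,-30,0,0,0],[0,0,-20,0,0,0],[0,0,-15,0,0,0],[0,0,0,0,0,0],[0,0,0,0,0,0]])

```text
clock: 5.55
tcp_pos: [0.5167, -0.1276, 0.0778]
tcp_rot: [3.137, 0.0, 1.622]
wrist_force: [0.6, 0.3, 1.0]
width: 0.047
finger_force: 0.0
```

Emit:
move_arm(steps=[[0,0,0,0,0,0],[0,0,0,0,0,0],[0,0,0,0,0,0],[0,0,0,0,0,0],[0,0,0,0,0,0],[0,0,0,0,0,0]], grip=1, grip_force=20)

```text
clock: 6.15
tcp_pos: [0.5157, -0.1274, 0.0752]
tcp_rot: [3.141, -0.001, 1.622]
wrist_force: [-0.3, 0.3, 0.7]
width: 0.0097
finger_force: 20.0
```

Emit:
move_arm(steps=[[0,0,5,0,0,0],[0,0,10,0,0,0],[0,0,15,0,0,0],[0,0,20,0,0,0],[0,0,25,0,0,0],[0,0,30,0,0,0],[0,0,25,0,0,0],[0,0,20,0,0,0],[0,0,0,0,0,0],[0,0,0,0,0,0]])

```text
clock: 7.15
tcp_pos: [0.5157, -0.1274, 0.2255]
tcp_rot: [3.14, -0.001, 1.622]
wrist_force: [-0.3, -0.5, -1.5]
width: 0.0098
finger_force: 20.0
```

```bash
python3 - <<'E'
from h import *
o=ctrl.get_obs();p=np.array(o['tcp_pos']);R=Ro.from_euler('xyz',o['tcp_rot']);print(p,o['width'],o['finger_force'])
# at grasp: TCP (.5157,-.1274,.0752), tag mid (.515,-.128,.058), tag Rz(.05)
Rg=Ro.from_euler('xyz',[3.141,-.001,1.622]);Tg=Ro.from_euler('z',.05)
rel=Rg.inv()*Tg; m=Rg.inv().apply(np.array([.5157,-.128,.058])-[.5157,-.1274,.0752])
tilt,yaw=.37,-.032
Tt=Ro.from_euler('z',yaw)*Ro.from_euler('y',-tilt);Rt=Tt*rel.inv()
pt=np.array([.619,.079,.2425])-Rt.apply(m)
print('shift mm',1000*(pt-p),'rotvec',np.degrees((Rt*R.inv()).as_rotvec()))
im,W=shot('scene','s2.png');P=W.reshape(-1,3)
s=P[(abs(P[:,0]-.515)<.04)&(abs(P[:,1]+.128)<.05)&(P[:,2]>.12)&(P[:,2]<.27)]
for a in np.arange(.13,.27,.01):
    q=s[(s[:,2]>=a)&(s[:,2]<a+.01)]
    if len(q):print(a.round(2),len(q),q.mean(0).round(4),q.min(0).round(4),q.max(0).round(4))
E
```

```text
[ 0.51574832 -0.12740497  0.22547372] 0.009842142613350703 19.999845027923584
shift mm [ 97.08219226 207.2020218   33.07315008] rotvec [  0.19561677 -21.14960467  -4.65864729]
0.15 3 [ 0.5153 -0.1203  0.1589] [ 0.5149 -0.1297  0.1583] [ 0.5157 -0.1106  0.1599]
0.16 35 [ 0.5155 -0.1216  0.1648] [ 0.5048 -0.1512  0.1605] [ 0.5188 -0.1019  0.1697]
0.17 31 [ 0.5169 -0.1266  0.1747] [ 0.5106 -0.149   0.1701] [ 0.521  -0.1017  0.1796]
0.18 37 [ 0.5168 -0.1238  0.1851] [ 0.5078 -0.1516  0.1804] [ 0.5205 -0.1012  0.189 ]
0.19 38 [ 0.5172 -0.1237  0.1951] [ 0.5088 -0.1489  0.1901] [ 0.522  -0.1007  0.1999]
0.2 34 [ 0.5174 -0.1206  0.2054] [ 0.5075 -0.1491  0.2   ] [ 0.5213 -0.1005  0.2099]
0.21 32 [ 0.5183 -0.1197  0.2154] [ 0.5143 -0.1383  0.21  ] [ 0.5223 -0.1021  0.2199]
0.22 19 [ 0.516  -0.1073  0.2243] [ 0.5093 -0.1273  0.2202] [ 0.5202 -0.0954  0.2299]
0.23 32 [ 0.5172 -0.1076  0.2353] [ 0.5074 -0.1302  0.2306] [ 0.5295 -0.0958  0.2399]
0.24 45 [ 0.5178 -0.1118  0.2453] [ 0.4957 -0.1298  0.24  ] [ 0.5301 -0.0965  0.25  ]
0.25 49 [ 0.5164 -0.1148  0.2555] [ 0.499  -0.1273  0.2501] [ 0.5304 -0.1033  0.2598]
0.26 26 [ 0.517  -0.1191  0.2655] [ 0.4979 -0.1268  0.2606] [ 0.5317 -0.1111  0.2698]
```

Emit:
move_arm(steps=[[4,9,3,0,-1,-0.2],[8,18,3,0,-2,-0.4],[9,19,3,0,-2,-0.5],[9,19,3,0,-2,-0.5],[9,19,3,0,-2,-0.5],[9,19,3,0,-2,-0.5],[9,19,3,0,-2,-0.5],[9,19,3,0,-2,-0.5],[9,19,3,0,-2,-0.4],[8,19,2,0,-2,-0.3],[8,18,2,0,-1.2,-0.2],[6,10,2,0.2,-0.9,-0.2]])

```text
clock: 8.4
tcp_pos: [0.6118, 0.0817, 0.2566]
tcp_rot: [2.775, -0.003, 1.541]
wrist_force: [0.5, 0.1, -0.7]
width: 0.0097
finger_force: 20.0
```

Emit:
move_arm(steps=[[0,0,0,0,0,0],[0,0,0,0,0,0],[0,0,0,0,0,0],[0,0,0,0,0,0],[0,0,0,0,0,0]])

```text
clock: 8.9
tcp_pos: [0.6127, 0.0789, 0.2581]
tcp_rot: [2.773, -0.002, 1.538]
wrist_force: [-0.4, -0.1, -1.2]
width: 0.0101
finger_force: 20.0
```

```bash
python3 - <<'E'
from h import *
o=ctrl.get_obs();print(o['clock'],o['width'],o['finger_force'])
for n in('top','scene','wrist'):
    im,W=shot(n,n+'9.png')
    for q in('tag_round','tag_square','tag_gable','case','lens','clip'):print(n,q,[(round(x['conf'],2),np.round(x['position'],3).tolist()) for x in ctrl.recognise(q,n)[:2]])
im=cv2.imread('pics/scene9.png')[150:330,200:420];cv2.imwrite('pics/z.png',cv2.resize(im,None,fx=3.3,fy=3.3,interpolation=2))
cl=np.vstack([np.load(n+'9.npy').reshape(-1,3) for n in('top','scene')])
Rl=(Ro.from_euler('z',-.032)*Ro.from_euler('y',-.37)).as_matrix();L=np.array([.759,.0745,.2967])
q=(cl-L)@Rl;s=q[(abs(q[:,0]+.15)<.03)&(abs(q[:,1])<.05)&(q[:,2]>-.07)&(q[:,2]<.02)]
print(len(s),'x,y,z lensframe',s.mean(0),s.min(0),s.max(0));
A=np.c_[s[:,1:],np.ones(len(s))];f=s[:,0]>np.median(s[:,0])-.006;print('plane',np.linalg.lstsq(A[f],s[f,0],rcond=None)[0])
E
```

```text
8.9 0.010054114150137048 19.99980926513672
top tag_round [(0.74, [0.34, 0.411, 0.031]), (0.68, [0.603, -0.163, 0.086])]
top tag_square [(0.41, [0.508, -0.037, 0.088])]
top tag_gable []
top case [(0.55, [0.641, -0.02, 0.04])]
top lens [(0.63, [0.781, 0.073, 0.332])]
top clip [(0.54, [0.644, 0.229, 0.017])]
scene tag_round [(0.93, [0.626, 0.081, 0.244]), (0.54, [0.613, -0.163, 0.064])]
scene tag_square [(0.78, [0.509, -0.037, 0.071])]
scene tag_gable []
scene case [(0.85, [0.636, 0.05, 0.037])]
scene lens [(0.81, [0.799, 0.081, 0.328])]
scene clip [(0.55, [0.65, 0.232, 0.017])]
wrist tag_round [(0.75, [0.603, 0.097, 0.285])]
wrist tag_square [(0.94, [0.509, -0.012, 0.07])]
wrist tag_gable [(0.74, [0.506, 0.057, 0.086])]
wrist case [(0.87, [0.633, 0.054, 0.042])]
wrist lens [(0.58, [0.77, 0.085, 0.315])]
wrist clip [(0.56, [0.646, 0.234, 0.017])]
441 x,y,z lensframe [-0.14784484  0.00201808 -0.012628  ] [-0.1579047  -0.02913222 -0.04972295] [-0.14271976  0.03145593  0.01991618]
plane [-0.0013582   0.01466627 -0.14751131]
```

View pics/z.png

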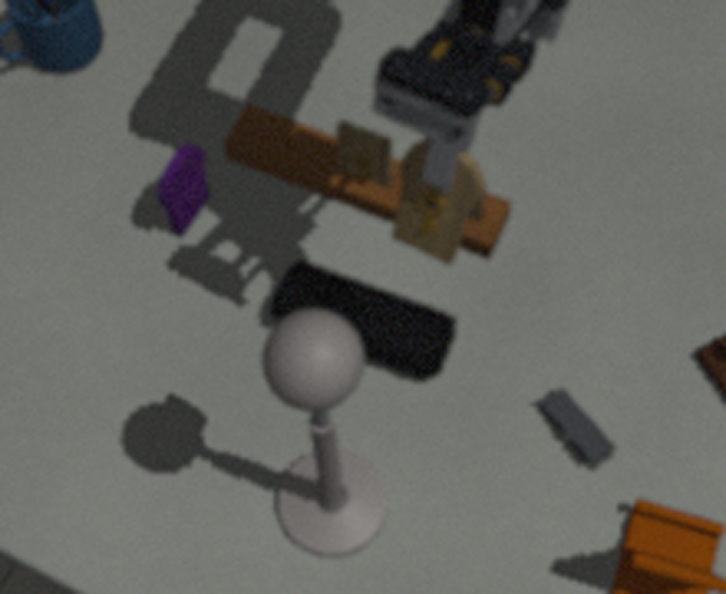

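The picture shows the round tag held up at (437,205) with its key facing the camera, round end up. The square tag still stands in the rack and the bystanders are undisturbed. The measured foot is at z = -50 mm and the face at x = -0.148 m in the lens frame, both as intended.

```bash
python3 -c "
from station import ctrl
print(ctrl.close_job())"
```

```text
the job is handed in; nothing more can be done
None
```

I handed the job in with the round-topped tag gripped and still in front of the lens: round end up, key side square to it to within about 0.05 rad, and the middle of the tag about 15 cm away. The other two tags stayed standing in the rack, and neither the camera nor the things I rechecked on the sill had moved; the hand-in call did not report a verdict.

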